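Switch on the warming plate through its child guard

TASK

Switch the warming plate on so that the mug standing on it keeps warm: reach through the round opening of the steel child guard, push the sunken sprung knob down part-way and, holding it down, turn it clockwise from the dot (off) to the bar mark (on), where it stops; then let it pop fully back up and withdraw. Push gently, by feel: never ram the knob onto the bottom of its travel, do not lean on the guard, and leave the mug, the teaspoon and the jar undisturbed.

Things in the scene. Friction and masses are not known exactly. Their poses are not given: they have to be found in the camera images.
- warmer: Grey electric warming plate, fixed to the worktop, 330 x 150 mm. Origin on the worktop under the knob's upright axis; z up; x points along the unit from the well (88 mm high, reaching 75 mm each way from the origin) to the lower far end, 48 mm high, where a dark round plate with the mug on it (its top 55 mm high) has its centre at x = 185 mm.
- guard: Child guard: flat steel plate 150 x 150 x 4 mm over the well. Origin: centre of its round opening (88 mm across) at the plate's upper face, 88 mm above the worktop, on the knob's upright axis; axes as the warming plate's. A black dot beside the opening at +x marks OFF; a short black bar, 1.2 rad clockwise of it seen from above, marks ON.
- well (a point): A point on the knob's axis, 33 mm below the guard's upper face. The knob's depth is not measured and differs from start to start: at rest its skirt's upper face lies 23 to 43 mm below the guard's upper face (10 mm above to 10 mm below this point). Fingertips on either side of the grip bar come to rest on the skirt and can push the knob down there; feel for it.
- turn (a joint): Angle of the black knob in the well, rad, growing clockwise seen from above: 0 OFF (at the start), 1.2 ON, stops 0.04 beyond each. The knob is one piece: a round skirt 60 mm across with an upright grip bar on top, 38 mm long, 12 mm thick, 20 mm high. At 0 the bar lies along the guard's x, flat sides to its +y and -y; the white line on its top points to the mark it is set to.
- press (a joint): Push of the knob down from rest, m: 0 up (at the start), 0.009 bottom of travel; over 0.008 counts as rammed. Its spring yields at about 3 N and takes 7 N at 4.5 mm, 10 N at 8 mm. Up, it is locked at OFF or ON; it turns freely once 4.5 mm down. Between the two a ledge keeps it about 4 mm down; it pops up only within 0.05 rad of OFF or ON. Reading too coarse to judge the push by.
- mug_2_mid (a point): Middle (half-way up) of a white patterned mug, 82 mm wide, 112 mm with its handle, 94 mm high, standing on the dark round plate; leave it.
- teaspoon_1_mid (a point): Middle of a teaspoon, 130 x 26 x 11 mm, lying on the worktop beside the guard, on its -y side; leave it.
- jar_green_lid_mid (a point): Middle (half-way up) of a glass jar with a green lid, 94 mm wide, 101 mm high, standing on the worktop on the +y side of the unit's far end; leave it.

How it is judged:
On the way, in this order (a step that is already met when the one before it is completed fails the run):
1. the knob is pushed down (3 mm or more) while still at OFF (value of joint press above 0.003 m and value of joint turn below 0.12 rad), for 0.1 s.
2. held down, the knob is turned to ON (value of joint press above 0.003 m and value of joint turn above 1.1 rad), for 0.1 s.
At the end, for the whole second after the job is handed in: The knob stands at ON (turned 1.12 rad or more) and at rest, popped up to within 1.5 mm of its upper position; mug, teaspoon and jar are within 15 mm of where they stood (value of joint turn above 1.12 rad and value of joint press below 0.0015 m and velocity of joint turn below 0.05 rad/s and distance of each of mug_2_mid, teaspoon_1_mid, jar_green_lid_mid from where it was at the start of the episode below 0.015 m); the robot touches nothing.
It fails at once if the knob is pushed more than 8 mm down, onto the bottom of its travel (value of joint press above 0.008 m).
It fails at once if the guard is loaded with more than 15 N (contact force between any of the fingers, the arm and guard above 15 N).
It fails at once if the mug, the teaspoon or the jar is shifted by more than 15 mm (distance of any of mug_2_mid, teaspoon_1_mid, jar_green_lid_mid from where it was at the start of the episode above 0.015 m).
It also fails if it takes over 50 s, if anything falls off the work surface, if the arm or the gripper's body presses on something with over 40 N, if the wrist force passes 120 N, or if a joint passes its speed limit or range.

ROBOT

A 7-joint arm with a two-finger parallel gripper is mounted at the origin on a cart in front of the work surface, level with it; the furniture and walls round the work are solid. World frame = base frame: x ahead of the robot, y to its left, z up, the work surface at z = 0. Lengths are in m, angles in rad, forces in N, time in s.
With the tool pointing down it reaches from about 0.425 to 0.875 m from the base axis. Payload 4.7 kg.
Tool frame: the origin (TCP) lies midway between the tips of the shut fingers; the grasp point (between the pads) lies 19 mm behind it; z points along the fingers, y is the direction in which the jaws open and shut (so a half turn about z gives the same grasp; the last joint's range is limited). The gripper opens to 87 mm and grips with 3 to 60 N. Pads are 19 mm wide; open, the fingers measure 117 mm over their backs; the gripper's body (75 mm by 190 mm) begins 51 mm behind the grasp point.
Start: joints at [1.219, 0.321, -0.07, 1.45, 0.023, 1.371, -0.057], TCP at [0.232, -0.607, 0.193] pointing down, gripper open.
Joint ranges: [-2.86, 2.86], [-0.3, 2.09], [-1.38, 1.24], [0.06, 2.45], [-1.56, 4.7], [0.09, 2.05], [-2.69, 2.69]. Speed limits (rad/s): [2.57, 2.57, 3.14, 3.14, 3.14, 3.14, 3.14].

INTERFACE

Orientations are given as a unit quaternion [x, y, z, w].
In Python, from workcell import env, vision, workorder, look_for, regions_of, mark_of gives the robot as it stands.
- The arm moves only by the tool apply_moves, never from a script. Its argument "plan" is a list of rows, each a list of 7 numbers: the shift along the tool's x, y, z in cm, then the turn, a rotation vector about the tool's x, y, z in rad, then the closure, from 0 (fully open) to 1 (shut). A call has 1 to 8 rows; each row shifts and turns the commanded pose from where the row before left it, along the tool's axes as they then stand; what a row does not reach is not made up. A row lasts 1/12 s, in which the tool goes at most 41.7 mm and 7.16 degrees, less where a joint would pass 70% of its speed; a pose out of reach is approached as far as the arm can. A call is refused whole if a number of a shift passes 4.17 or a number of a turn 0.125, either way. A call with a gripper value outside its range is refused whole. The fingers move at their own pace and stop on an object; the grip force is fixed at half the most. Time passes only in rows, so rows that do not move let the fingers close. It gives the time, the measured TCP pose, the force and the opening at its end, in the units of the state.
- env.read_state(): the state, without advancing time (a new reading comes with each control period).
- vision.snapshot(name): name is "side" or "top" or "wrist"; returns the picture (400x640x3 uint8, blue, green, red); there is no depth.
- vision.calibration(name): a dict with "fov_y" (degrees; the focal length in pixels is half the picture's height over the tangent of half this angle, whatever the lens; pixels are square), "cx", "cy" (the principal point, pixels), "rvec" (rotation vector, rad) and "tvec" (3), from world to camera coordinates, as OpenCV has them; the wrist camera has in their place "mount" (4x4, takes a point from camera to tool coordinates, whose origin is the TCP and whose axes are the flange's). Camera axes: x right, y down, z forward; pixel columns grow to the right and rows downward; lengths in m; the calibration is good to about 2 mm. The wrist camera is an equidistant fisheye: a pixel r from the principal point sees the ray r / f radians off the axis. A picture is of the moment at which its call begins: read the wrist's pose just before it. calibration takes no time and is no camera call.
- workorder.hand_in(): hands the job in, once; it reports no verdict.
Trained networks look in the newest picture that a camera, given by its name, has taken for a name from the list of things; names that differ only in an ending like _2 or _b are one class to them, and where a whole thing is asked for, a point or a joint stands for the part that bears it (a point fixed in the world has none). Each returns a list of dicts, best first, with "conf" (0 to 1); they miss things now and then, are a little off and sometimes report something else, mostly with a low value. They report only what shows in the picture. A call takes as long as a camera call.
- look_for(target, camera): "xy" ([column, row] in pixels, amid what is visible of it).
- regions_of(target, camera): "mask" (400x640 bool, what is visible of it) and "xy" ([column, row] in pixels, amid what is visible of it).
- mark_of(target, camera): "xy" ([column, row] in pixels: a listed point, or the origin of a listed thing).
The state is a dict: "t": time; "joint_pos": joint angles; "joint_velocities": joint speeds; "effort": joint torques, N m; "ee_pos": TCP position; "tcp_rot": TCP orientation; "contact_force": force on the tool from outside, world axes, zero at the start; "ft_torque": the same for the moment, N m; "opening": finger opening in m.
Only numpy, scipy, OpenCV 4.12 (cv2) and the standard library are available. Lean on these libraries where they do the work, as an engineer would, in place of code of your own. Each camera call takes 0.05 s, during which the arm holds its last target. There are 200 camera calls.

## Working session

There is one attempt and no reset: what is moved stays moved. The work goes in short steps, Python scripts to look and compute and a tool call to move; the robot and the scene stay as the last step left them, time stands still between calls to the robot, and variables do not carry over. Pictures are saved under pics/ and viewed, about 8 in all and at most 12, crops included, and the job is handed in when it is done.

Besides the shell and the picture viewer there is one more tool, called after "Request:" by a JSON object that holds its "method" and its "body". apply_moves: Moves the arm, as the interface text tells. Its arguments: {"type":"object","properties":{"plan":{"type":"array","items":{"type":"array","items":{"type":"number"}}}},"required":["plan"]}

```bash
mkdir -p pics; ls; cat > h.py <<'E'
import numpy as np, cv2
from scipy.spatial.transform import Rotation as R
from workcell import env, vision, workorder, look_for, regions_of, mark_of
def ray(cam,px,st=None):
    c=vision.calibration(cam); f=200/np.tan(np.radians(c['fov_y'])/2)
    u=np.array([px[0]-c['cx'],px[1]-c['cy']],float)
    if 'mount' in c:
        r=np.hypot(*u); th=r/f; d=np.r_[u/max(r,1e-9)*np.sin(th),np.cos(th)]
        M=np.array(c['mount']); Rt=R.from_quat(st['tcp_rot'])
        return np.array(st['ee_pos'])+Rt.apply(M[:3,3]), Rt.apply(M[:3,:3]@d)
    Rc=cv2.Rodrigues(np.array(c['rvec'],float))[0]; t=np.array(c['tvec'],float).ravel()
    return -Rc.T@t, Rc.T@(np.r_[u/f,1])
def onz(cam,px,z,st=None):
    o,d=ray(cam,px,st); return o+d*(z-o[2])/d[2]
E
python3 - <<'E'
from h import *
s=env.read_state(); print({k:np.round(v,3) for k,v in s.items()})
ims=[]
for c in ['side','top','wrist']:
    im=vision.snapshot(c); cv2.imwrite(f'pics/{c}0.png',im)
    for n,z in [('guard',.088),('warmer',0),('well',.055),('mug_2_mid',.102),('teaspoon_1_mid',.005),('jar_green_lid_mid',.05)]:
        for m in mark_of(n,c)[:1]: print(c,n,round(m['conf'],2),np.round(m['xy']),np.round(onz(c,m['xy'],z,s),4))
E
```

```text
pics
{'t': np.float64(0.0), 'joint_pos': array([ 1.219,  0.322, -0.07 ,  1.452,  0.023,  1.371, -0.057]), 'joint_velocities': array([-0.001, -0.001,  0.001,  0.   , -0.002,  0.001,  0.001]), 'effort': array([ 0.0000e+00, -4.9129e+01, -4.0400e-01, -3.1253e+01, -6.4000e-02,
        4.4000e-02,  0.0000e+00]), 'ee_pos': array([ 0.232, -0.606,  0.192]), 'tcp_rot': array([ 0.983,  0.182, -0.   , -0.001]), 'contact_force': array([-0.062, -0.003,  0.662]), 'ft_torque': array([ 0.002, -0.009, -0.017]), 'opening': np.float64(0.087)}
side guard 0.96 [253. 197.] [0.4522 0.0925 0.088 ]
side warmer 0.73 [261. 232.] [0.4619 0.0846 0.    ]
side well 0.6 [257. 212.] [0.4581 0.084  0.055 ]
side teaspoon_1_mid 0.66 [264. 270.] [ 0.4775 -0.0559  0.005 ]
top warmer 0.61 [304. 264.] [0.4572 0.0759 0.    ]
top well 0.83 [303. 264.] [0.4591 0.078  0.055 ]
top mug_2_mid 0.82 [331. 183.] [0.6264 0.0223 0.102 ]
top teaspoon_1_mid 0.65 [360. 265.] [ 0.4575 -0.048   0.005 ]
top jar_green_lid_mid 0.71 [255. 173.] [0.6549 0.185  0.05  ]
```

```bash
python3 -c "
import cv2
a=cv2.imread('pics/top0.png')[120:320,190:430];cv2.imwrite('pics/t1.png',cv2.resize(a,None,fx=2.9,fy=2.9,interpolation=2))"
```

```text
(no output)
```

View pics/t1.png

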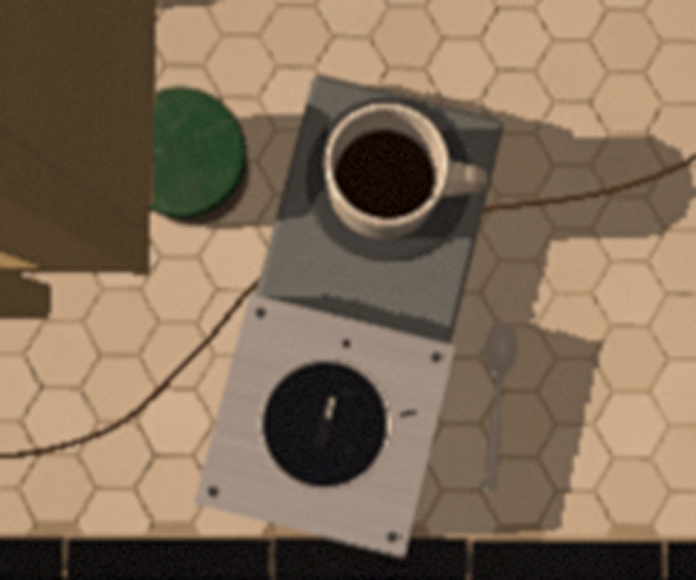

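View pics/side0.png

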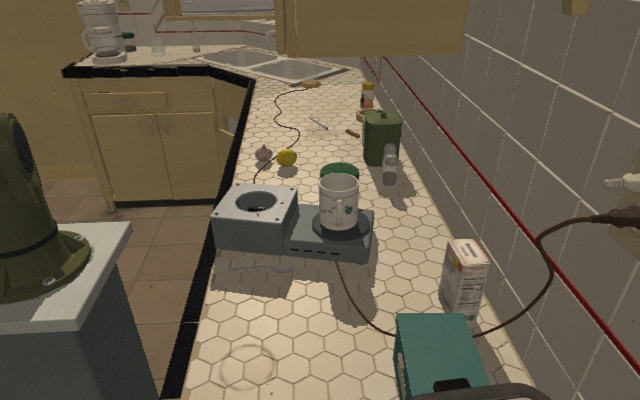

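Top crop: opening centre near (325,423), the white line points to the dot (346,343), the ON bar is at (408,413), and the guard screws show at the four corners. The spoon is to the right, and a wall cabinet is at upper left. Next I fit the centre and yaw.

```bash
python3 - <<'E'
from h import *
cv=lambda p:(190+(p[0]+.5)/2.9-.5,120+(p[1]+.5)/2.9-.5)
P=[onz('top',cv(p),.088) for p in [(260,313),(436,357),(392,537),(213,492)]]
P=np.array(P); print('screw c',P.mean(0),np.linalg.norm(P-np.roll(P,1,0),axis=1))
e=[P[0]-P[3],P[1]-P[2]]; print('yaw x',[np.arctan2(v[1],v[0]) for v in e]); e=[P[0]-P[1],P[3]-P[2]]; print('yaw from y',[np.arctan2(-v[0],v[1]) for v in e])
im=cv2.imread('pics/top0.png'); g=cv2.cvtColor(im,6); m=(g<80).astype(np.uint8); m[:, :275]=0
n,l,s,c=cv2.connectedComponentsWithStats(m[:300,:330]); k=l[266,300]; print(s[k],c[k])
ct=cv2.findContours((l==k).astype(np.uint8),0,1)[0][0]; el=cv2.fitEllipse(cv2.convexHull(ct)); print(el, onz('top',el[0],.088))
for q in [(346,343),(408,413)]:
    p=onz('top',cv(q),.088); d=p-onz('top',el[0],.088); print('mark',p,np.arctan2(d[1],d[0]),np.hypot(d[0],d[1]))
o,_=ray('top',(0,0)); print('cam',o); print(ray('side',(0,0))[0])
c=vision.calibration('wrist'); print(c)
print(onz('side',(257,201),.088))
E
```

```text
screw c [0.45717961 0.08009572 0.088     ] [0.12803406 0.12806752 0.12820219 0.12807641]
yaw x [np.float64(-0.2394453875964021), np.float64(-0.23937401295299104)]
yaw from y [np.float64(-0.23718689696312545), np.float64(-0.23849975326219472)]
[ 281  245   42   43 1414] [301.52050919 265.97736917]
((301.56683349609375, 265.9068908691406), (42.05073547363281, 42.74513626098633), 8.474994659423828) [0.45710692 0.08076062 0.088     ]
mark [0.51377309 0.06626294 0.088     ] -0.2504709720053718 0.05849134210723696
mark [0.46510356 0.02229118 0.088     ] -1.4348735043990164 0.05901373976438268
cam [0.48823251 0.06429262 0.97646141]
[ 0.55052327 -0.73782999  0.56594421]
{'fov_y': 65.70646984690485, 'cx': 320.513991686752, 'cy': 196.3567207229277, 'mount': array([[-1.32189892e-04, -9.64769582e-01, -2.63096249e-01,
         7.33182572e-02],
       [ 9.99999433e-01,  1.50355893e-04, -1.05379157e-03,
        -6.32116656e-04],
       [ 1.05622413e-03, -2.63096239e-01,  9.64769016e-01,
        -1.91060611e-01],
       [ 0.00000000e+00,  0.00000000e+00,  0.00000000e+00,
         1.00000000e+00]])}
[0.46123459 0.07645455 0.088     ]
```

```bash
cat >> h.py <<'E'
C=np.array([.4572,.0803]); Y=-.239
def plan(way,n,grip,yaw,s=None,w=.12):
    """rows via waypoints (pos list); straight with tool down and yaw of tool x"""
    s=s or env.read_state(); p=np.array(s['ee_pos']); Rm=R.from_quat(s['tcp_rot']); rows=[]
    for i,(t,k) in enumerate(zip(way,n)):
        for j in range(k):
            d=Rm.inv().apply((np.array(t)-p)/(k-j)); d=np.clip(np.round(100*d,2),-4.17,4.17)
            g=R.from_euler('z',yaw)*R.from_euler('x',np.pi); r=(Rm.inv()*g).as_rotvec(); a=np.abs(r).max()
            m=sum(n[i:])-j; r=np.round(r/max(m,a/w,1),3)
            rows.append([*map(float,d),*map(float,r),grip]); p=p+Rm.apply(d/100); Rm=Rm*R.from_rotvec(r)
    for i in range(0,len(rows),8): print(str(rows[i:i+8]).replace(' ',''))
    return p,Rm
def show():
    s=env.read_state(); x=R.from_quat(s['tcp_rot']).as_matrix()
    print(round(s['t'],2),np.round(s['ee_pos'],4),'yaw',np.arctan2(x[1,0],x[0,0]).round(4),'z',x[:,2].round(4),'F',np.round(s['contact_force'],2),np.round(s['ft_torque'],3),'op',round(s['opening'],4),'q',np.round(s['joint_pos'],3)); return s
E
python3 - <<'E'
from h import *
def tri(a,b):
    (o,d),(p,e)=ray('top',a),ray('side',b); k=np.linalg.lstsq(np.c_[d,-e],p-o,rcond=None)[0]; print((o+k[0]*d+p+k[1]*e)/2, np.linalg.norm(o+k[0]*d-p-k[1]*e))
tri((241.5,213),(275,54))
print(plan([[.34,-.45,.26],[.43,-.2,.26],[.4572,.0803,.22]],[6,8,10],0,np.pi+Y)[0])
E
```

```text
[0.527074   0.15854386 0.37568188] 0.024446422356413686
[[2.61,-1.8,-1.12,-0.0,0.0,-0.106,0],[2.79,-1.52,-1.12,-0.0,0.0,-0.106,0],[2.93,-1.21,-1.12,-0.0,0.0,-0.106,0],[3.04,-0.9,-1.12,-0.0,0.0,-0.106,0],[3.12,-0.57,-1.12,-0.0,0.0,-0.106,0],[3.16,-0.24,-1.11,-0.0,0.0,-0.106,0],[3.24,-0.74,-0.0,-0.0,0.0,-0.106,0],[3.3,-0.39,-0.0,-0.0,0.0,-0.106,0]]
[[3.32,-0.04,-0.0,-0.0,0.0,-0.106,0],[3.31,0.32,-0.0,-0.0,0.0,-0.106,0],[3.25,0.66,-0.0,-0.0,0.0,-0.105,0],[3.17,1.0,-0.0,-0.0,0.0,-0.106,0],[3.04,1.33,-0.0,-0.0,0.0,-0.105,0],[2.89,1.64,-0.01,-0.0,0.0,-0.106,0],[2.62,1.03,0.4,-0.0,0.0,-0.105,0],[2.5,1.3,0.4,-0.0,0.0,-0.106,0]]
[[2.35,1.55,0.4,-0.0,0.0,-0.105,0],[2.17,1.79,0.4,-0.0,0.0,-0.106,0],[1.97,2.01,0.4,-0.0,0.0,-0.105,0],[1.75,2.21,0.4,-0.0,0.0,-0.106,0],[1.5,2.38,0.4,-0.0,0.0,-0.105,0],[1.25,2.53,0.4,-0.0,0.0,-0.106,0],[0.97,2.64,0.4,-0.0,0.0,-0.105,0],[0.7,2.73,0.4,-0.0,0.0,-0.106,0]]
[0.45715556 0.08032235 0.22000863]
```

Request:
{"method": "apply_moves", "body": {"plan": [[2.61, -1.8, -1.12, 0, 0, -0.106, 0], [2.79, -1.52, -1.12, 0, 0, -0.106, 0], [2.93, -1.21, -1.12, 0, 0, -0.106, 0], [3.04, -0.9, -1.12, 0, 0, -0.106, 0], [3.12, -0.57, -1.12, 0, 0, -0.106, 0], [3.16, -0.24, -1.11, 0, 0, -0.106, 0], [3.24, -0.74, 0, 0, 0, -0.106, 0], [3.3, -0.39, 0, 0, 0, -0.106, 0]]}}

```text
t: 1.72
ee_pos: [0.3636, -0.3862, 0.2609]
tcp_rot: [0.82, 0.573, 0.0, 0.001]
contact_force: [0.1, 0.8, -0.5]
opening: 0.0871
```

Request:
{"method": "apply_moves", "body": {"plan": [[3.32, -0.04, 0, 0, 0, -0.106, 0], [3.31, 0.32, 0, 0, 0, -0.106, 0], [3.25, 0.66, 0, 0, 0, -0.105, 0], [3.17, 1.0, 0, 0, 0, -0.106, 0], [3.04, 1.33, 0, 0, 0, -0.105, 0], [2.89, 1.64, 0, 0, 0, -0.106, 0], [0, 0, 0, 0, 0, 0, 0], [0, 0, 0, 0, 0, 0, 0]]}}

```text
t: 2.38
ee_pos: [0.4308, -0.1981, 0.2604]
tcp_rot: [0.601, 0.799, -0.0, 0.001]
contact_force: [0.6, -0.1, 0.0]
opening: 0.0873
```

```bash
python3 - <<'E'
from h import *
show(); print(plan([[.4572,.0803,.18]],[12],0,np.pi+Y)[0])
E
```

```text
2.38 [ 0.4308 -0.1981  0.2604] yaw 1.8519 z [ 6.0e-04 -1.2e-03 -1.0e+00] F [ 0.55 -0.13  0.01] [-0.055 -0.113  0.026] op 0.0873 q [ 0.883 -0.07  -0.479  1.746 -0.032  1.457  0.69 ]
[[2.17,0.86,0.67,-0.0,0.0,-0.088,0],[2.08,1.04,0.67,-0.0,0.0,-0.088,0],[1.99,1.22,0.67,-0.0,0.0,-0.087,0],[1.87,1.39,0.67,-0.0,0.0,-0.088,0],[1.74,1.55,0.67,-0.0,0.0,-0.087,0],[1.6,1.69,0.67,-0.0,0.0,-0.088,0],[1.45,1.83,0.67,-0.0,0.0,-0.087,0],[1.28,1.95,0.66,-0.0,0.0,-0.088,0]]
[[1.11,2.05,0.67,-0.0,0.0,-0.087,0],[0.92,2.14,0.66,-0.0,0.0,-0.088,0],[0.73,2.21,0.67,-0.0,0.0,-0.087,0],[0.54,2.27,0.66,-0.001,0.001,-0.088,0]]
[0.4571845  0.08029675 0.18001564]
```

Request:
{"method": "apply_moves", "body": {"plan": [[2.17, 0.86, 0.67, 0, 0, -0.088, 0], [2.08, 1.04, 0.67, 0, 0, -0.088, 0], [1.99, 1.22, 0.67, 0, 0, -0.087, 0], [1.87, 1.39, 0.67, 0, 0, -0.088, 0], [1.74, 1.55, 0.67, 0, 0, -0.087, 0], [1.6, 1.69, 0.67, 0, 0, -0.088, 0], [1.45, 1.83, 0.67, 0, 0, -0.087, 0], [1.28, 1.95, 0.66, 0, 0, -0.088, 0]]}}

```text
t: 3.05
ee_pos: [0.4484, -0.0151, 0.2062]
tcp_rot: [0.292, 0.956, -0.0, 0.0]
contact_force: [0.1, 0.3, 0.9]
opening: 0.0871
```

Request:
{"method": "apply_moves", "body": {"plan": [[1.11, 2.05, 0.67, 0, 0, -0.087, 0.7], [0.92, 2.14, 0.66, 0, 0, -0.088, 0.7], [0.73, 2.21, 0.67, 0, 0, -0.087, 0.7], [0.54, 2.27, 0.66, 0, 0, -0.088, 0.7], [0, 0, 0, 0, 0, 0, 0.7], [0, 0, 0, 0, 0, 0, 0.7], [0, 0, 0, 0, 0, 0, 0.7]]}}

```text
t: 3.63
ee_pos: [0.4578, 0.0766, 0.1799]
tcp_rot: [0.123, 0.992, -0.0, -0.0]
contact_force: [0.1, -0.6, 0.2]
opening: 0.0482
```

```bash
python3 - <<'E'
from h import *
s=show(); im=vision.snapshot('wrist'); cv2.imwrite('pics/w1.png',im)
for n,z in [('guard',.088),('well',.055)]:
    for m in mark_of(n,'wrist')[:1]: print(n,m['conf'],m['xy'],onz('wrist',m['xy'],z,s))
E
```

```text
3.63 [0.4578 0.0766 0.1799] yaw 2.8954 z [-1.e-04 -7.e-04 -1.e+00] F [ 0.1  -0.58  0.24] [ 0.028 -0.137  0.079] op 0.0482 q [ 0.577 -0.056 -0.764  1.885 -0.04   1.297  1.149]
well 0.59 [322.8, 183.1] [0.45934944 0.08022316 0.055     ]
```

View pics/w1.png

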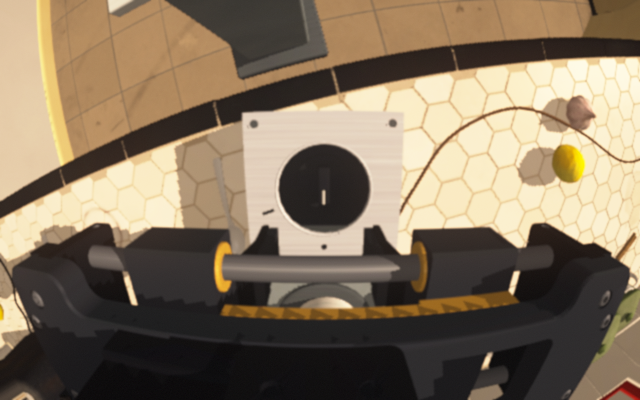

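Wrist view: opening centred near (324,189), white line at (324,197) pointing to the OFF dot (323,246), ON bar at (268,211), screws at (254,123) and (393,123), all on the same line as expected.

```bash
python3 - <<'E'
from h import *
s=show(); im=cv2.imread('pics/w1.png')
g=cv2.cvtColor(im,6); m=(g<90).astype(np.uint8); m2=np.zeros_like(m); m2[135:240,270:378]=m[135:240,270:378]
n,l,st,c=cv2.connectedComponentsWithStats(m2); k=l[180,310]; print(st[k])
ct=cv2.convexHull(cv2.findContours((l==k).astype(np.uint8),0,1)[0][0]).reshape(-1,2)
W=np.array([onz('wrist',p,.088,s)[:2] for p in ct]); 
c,r=cv2.minEnclosingCircle((W*1e4).astype(np.float32)); print('circ',np.array(c)/1e4,r/1e4)
from scipy.optimize import least_squares
q=least_squares(lambda v:np.hypot(*(W-v[:2]).T)-v[2],[.457,.08,.044],loss='soft_l1',f_scale=.001).x; print('fit',q)
a,b,d=[onz('wrist',p,.088,s) for p in [(254,123),(393,123),(323,246)]]
print(a,b,'mid',(a+b)/2+.064*np.array([np.cos(Y),np.sin(Y),0]),'yaw',np.arctan2(-(b-a)[0]*-1,-(b-a)[1]*-1),np.linalg.norm(b-a),'dot',d)
# white line
t=(g[170:205,315:335]>150); ys,xs=np.nonzero(t); L=np.c_[xs+315,ys+170]
for z in (.065,.075):
    P=np.array([onz('wrist',p,z,s)[:2] for p in L]); v=np.linalg.svd(P-P.mean(0))[2][0]; print('line',z,P.mean(0),np.ptp(P@v),np.arctan(v[1]/v[0]), 'lateral from C',np.dot(P.mean(0)-C,[-np.sin(Y),np.cos(Y)]))
E
```

```text
3.78 [0.4579 0.0767 0.18  ] yaw 2.8953 z [ 4.e-04 -4.e-04 -1.e+00] F [-0.53 -0.39 -0.12] [ 0.142 -0.167 -0.034] op 0.0361 q [ 0.577 -0.057 -0.765  1.885 -0.04   1.297  1.149]
[ 279  145   90   87 6069]
circ [0.45831206 0.08156372] 0.04274295349121094
fit [0.45822454 0.08158372 0.0423943 ]
[0.38138841 0.03449573 0.088     ] [0.41242635 0.15868349 0.088     ] mid [0.45908819 0.08143882 0.088     ] yaw 0.24491047643398417 0.12800762927932072 dot [0.51462159 0.0666007  0.088     ]
line 0.065 [0.4716354  0.07802404] 0.012763031136491576 -0.24384965462117428 lateral from C 0.0012060413880474305
line 0.075 [0.46893956 0.07859204] 0.012346037097029083 -0.24384965462117447 lateral from C 0.0011197044616473072
```

```bash
python3 - <<'E'
from h import *
show(); plan([[.4577,.0809,.10],[.4577,.0809,.072]],[4,4],.7,np.pi-.241)
E
```

```text
3.78 [0.4579 0.0767 0.18  ] yaw 2.8953 z [ 4.e-04 -4.e-04 -1.e+00] F [-0.53 -0.39 -0.12] [ 0.142 -0.167 -0.034] op 0.0361 q [ 0.577 -0.057 -0.765  1.885 -0.04   1.297  1.149]
[[0.03,0.1,2.0,-0.0,0.0,-0.001,0.7],[0.03,0.1,2.0,-0.0,0.0,-0.001,0.7],[0.03,0.1,2.0,-0.0,0.0,-0.001,0.7],[0.03,0.11,2.0,-0.0,0.0,-0.0,0.7],[0.0,-0.0,0.7,-0.0,0.0,-0.001,0.7],[0.0,-0.0,0.7,-0.0,0.0,-0.0,0.7],[0.0,-0.0,0.7,-0.0,0.0,-0.001,0.7],[0.0,-0.0,0.7,-0.0,0.0,-0.0,0.7]]
```

Request:
{"method": "apply_moves", "body": {"plan": [[0.03, 0.1, 2.0, 0, 0, -0.001, 0.7], [0.03, 0.1, 2.0, 0, 0, -0.001, 0.7], [0.03, 0.1, 2.0, 0, 0, -0.001, 0.7], [0.03, 0.11, 1.6, 0, 0, 0, 0.7], [0, 0, 0, 0, 0, 0, 0.7], [0, 0, 0, 0, 0, 0, 0.7]]}}

```text
t: 4.28
ee_pos: [0.4569, 0.0819, 0.1036]
tcp_rot: [0.12, 0.993, -0.0, -0.001]
contact_force: [-0.7, 0.8, -0.0]
opening: 0.0261
```

Request:
{"method": "apply_moves", "body": {"plan": [[-0.1, -0.08, 0.7, 0, 0, 0, 0.7], [0, 0, 0.7, 0, 0, 0, 0.7], [0, 0, 0.7, 0, 0, 0, 0.7], [0, 0, 0.6, 0, 0, 0, 0.7], [0, 0, 0, 0, 0, 0, 0.7], [0, 0, 0, 0, 0, 0, 0.7]]}}

```text
t: 4.78
ee_pos: [0.4577, 0.0817, 0.0765]
tcp_rot: [0.12, 0.993, -0.0, -0.0]
contact_force: [0.3, -0.5, -0.2]
opening: 0.0263
```

```bash
python3 - <<'E'
from h import *
show()
E
```

```text
4.78 [0.4577 0.0817 0.0765] yaw 2.902 z [-9.e-04  1.e-04 -1.e+00] F [ 0.34 -0.46 -0.23] [ 0.116 -0.2    0.009] op 0.0263 q [ 0.546  0.068 -0.794  2.012  0.055  1.083  1.058]
```

Request:
{"method": "apply_moves", "body": {"plan": [[0, -0.06, 0.3, 0, 0, 0, 0.7], [0, 0, 0.3, 0, 0, 0, 0.7], [0, 0, 0.2, 0, 0, 0, 0.7], [0, 0, 0, 0, 0, 0, 0.7]]}}

```text
t: 5.12
ee_pos: [0.4576, 0.081, 0.0684]
tcp_rot: [0.12, 0.993, -0.0, -0.0]
contact_force: [0.7, 1.0, 0.4]
opening: 0.0263
```

Request:
{"method": "apply_moves", "body": {"plan": [[0, 0, 0.1, 0, 0, 0, 0.7], [0, 0, 0.1, 0, 0, 0, 0.7], [0, 0, 0.1, 0, 0, 0, 0.7], [0, 0, 0, 0, 0, 0, 0.7]]}}

```text
t: 5.45
ee_pos: [0.4578, 0.081, 0.0657]
tcp_rot: [0.12, 0.993, -0.0, -0.0]
contact_force: [-0.6, 1.0, -0.1]
opening: 0.026
```

Request:
{"method": "apply_moves", "body": {"plan": [[0, 0, 0.1, 0, 0, 0, 0.7], [0, 0, 0.1, 0, 0, 0, 0.7], [0, 0, 0.1, 0, 0, 0, 0.7], [0, 0, 0, 0, 0, 0, 0.7]]}}

```text
t: 5.78
ee_pos: [0.4578, 0.081, 0.0626]
tcp_rot: [0.12, 0.993, -0.0, -0.0]
contact_force: [0.1, 0.3, 0.6]
opening: 0.026
```

Request:
{"method": "apply_moves", "body": {"plan": [[0, 0, 0.1, 0, 0, 0, 0.7], [0, 0, 0.1, 0, 0, 0, 0.7], [0, 0, 0.1, 0, 0, 0, 0.7], [0, 0, 0, 0, 0, 0, 0.7]]}}

```text
t: 6.12
ee_pos: [0.4578, 0.081, 0.0596]
tcp_rot: [0.12, 0.993, -0.0, -0.0]
contact_force: [0.5, 0.2, -0.2]
opening: 0.0258
```

Request:
{"method": "apply_moves", "body": {"plan": [[0, 0, 0.1, 0, 0, 0, 0.7], [0, 0, 0.1, 0, 0, 0, 0.7], [0, 0, 0.1, 0, 0, 0, 0.7], [0, 0, 0, 0, 0, 0, 0.7]]}}

```text
t: 6.45
ee_pos: [0.4578, 0.081, 0.0566]
tcp_rot: [0.12, 0.993, -0.0, -0.0]
contact_force: [0.1, 0.2, -0.3]
opening: 0.026
```

Request:
{"method": "apply_moves", "body": {"plan": [[0, 0, 0.1, 0, 0, 0, 0.7], [0, 0, 0.1, 0, 0, 0, 0.7], [0, 0, 0.1, 0, 0, 0, 0.7], [0, 0, 0, 0, 0, 0, 0.7]]}}

```text
t: 6.78
ee_pos: [0.4578, 0.081, 0.0536]
tcp_rot: [0.12, 0.993, -0.0, -0.0]
contact_force: [-0.0, 0.4, -0.3]
opening: 0.026
```

Request:
{"method": "apply_moves", "body": {"plan": [[0, 0, 0.1, 0, 0, 0, 0.7], [0, 0, 0.1, 0, 0, 0, 0.7], [0, 0, 0.1, 0, 0, 0, 0.7], [0, 0, 0, 0, 0, 0, 0.7]]}}

```text
t: 7.12
ee_pos: [0.4578, 0.081, 0.0506]
tcp_rot: [0.12, 0.993, -0.0, -0.0]
contact_force: [0.2, 0.7, -0.0]
opening: 0.0258
```

Request:
{"method": "apply_moves", "body": {"plan": [[0, 0, 0.1, 0, 0, 0, 0.7], [0, 0, 0.1, 0, 0, 0, 0.7], [0, 0, 0, 0, 0, 0, 0.7]]}}

```text
t: 7.37
ee_pos: [0.4578, 0.081, 0.0486]
tcp_rot: [0.12, 0.993, -0.0, -0.0]
contact_force: [-1.2, -0.0, 0.6]
opening: 0.026
```

Request:
{"method": "apply_moves", "body": {"plan": [[0, 0, 0.1, 0, 0, 0, 0.7], [0, 0, 0.1, 0, 0, 0, 0.7], [0, 0, 0, 0, 0, 0, 0.7]]}}

```text
t: 7.62
ee_pos: [0.4578, 0.081, 0.0466]
tcp_rot: [0.12, 0.993, -0.0, -0.0]
contact_force: [-0.0, -1.4, -0.2]
opening: 0.0261
```

Request:
{"method": "apply_moves", "body": {"plan": [[0, 0, 0.1, 0, 0, 0, 0.7], [0, 0, 0.1, 0, 0, 0, 0.7], [0, 0, 0, 0, 0, 0, 0.7]]}}

```text
t: 7.87
ee_pos: [0.4578, 0.081, 0.0446]
tcp_rot: [0.12, 0.993, -0.0, -0.0]
contact_force: [-0.3, -0.0, -0.0]
opening: 0.0263
```

Request:
{"method": "apply_moves", "body": {"plan": [[0, 0, 0.1, 0, 0, 0, 0.7], [0, 0, 0, 0, 0, 0, 0.7]]}}

```text
t: 8.03
ee_pos: [0.4578, 0.081, 0.0437]
tcp_rot: [0.12, 0.993, -0.0, -0.0]
contact_force: [-0.3, 0.6, 0.6]
opening: 0.0261
```

```bash
python3 - <<'E'
from h import *
s=show()
for c in ('side','wrist'): cv2.imwrite(f'pics/{c}3.png',vision.snapshot(c))
a=cv2.imread('pics/side3.png')[120:270,190:390]; b=cv2.imread('pics/wrist3.png')[90:290,200:450]
cv2.imwrite('pics/c3.png',np.hstack([cv2.resize(a,(400,300),interpolation=2),cv2.resize(b,(375,300),interpolation=2)]))
E
```

```text
8.03 [0.4578 0.081  0.0437] yaw 2.9018 z [-2.e-04 -1.e-04 -1.e+00] F [-0.28  0.57  0.6 ] [ 0.062 -0.087 -0.003] op 0.0261 q [ 0.531  0.12  -0.792  2.045  0.1    1.015  1.02 ]
```

View pics/c3.png

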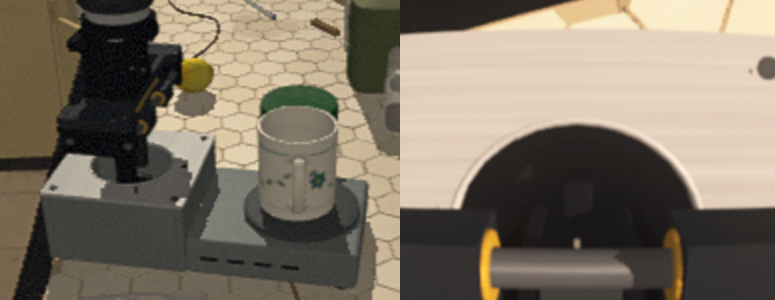

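Fingers are inside the opening with clearance and nothing is touched yet. A linkage gripper's tips sit slightly back when not shut, so I carry on feeling.

Request:
{"method": "apply_moves", "body": {"plan": [[0, 0, 0.1, 0, 0, 0, 0.7], [0, 0, 0.1, 0, 0, 0, 0.7], [0, 0, 0, 0, 0, 0, 0.7]]}}

```text
t: 8.38
ee_pos: [0.4578, 0.081, 0.0416]
tcp_rot: [0.12, 0.993, -0.0, -0.0]
contact_force: [0.2, 0.4, 0.4]
opening: 0.0264
```

Request:
{"method": "apply_moves", "body": {"plan": [[0, 0, 0.1, 0, 0, 0, 0.7], [0, 0, 0, 0, 0, 0, 0.7]]}}

```text
t: 8.55
ee_pos: [0.4578, 0.081, 0.0406]
tcp_rot: [0.12, 0.993, -0.0, -0.0]
contact_force: [0.7, 0.6, 0.4]
opening: 0.0263
```

Request:
{"method": "apply_moves", "body": {"plan": [[0, 0, 0.1, 0, 0, 0, 0.7], [0, 0, 0, 0, 0, 0, 0.7]]}}

```text
t: 8.72
ee_pos: [0.4578, 0.081, 0.0397]
tcp_rot: [0.12, 0.993, -0.0, -0.0]
contact_force: [-0.0, -0.8, -0.5]
opening: 0.0261
```

Request:
{"method": "apply_moves", "body": {"plan": [[0, 0, 0.1, 0, 0, 0, 0.7], [0, 0, 0, 0, 0, 0, 0.7]]}}

```text
t: 8.88
ee_pos: [0.4578, 0.081, 0.0387]
tcp_rot: [0.12, 0.993, -0.0, -0.0]
contact_force: [-0.5, -1.1, 0.2]
opening: 0.0261
```

Request:
{"method": "apply_moves", "body": {"plan": [[0, 0, 0.1, 0, 0, 0, 0.7], [0, 0, 0, 0, 0, 0, 0.7]]}}

```text
t: 9.05
ee_pos: [0.4578, 0.081, 0.0377]
tcp_rot: [0.12, 0.993, -0.0, -0.0]
contact_force: [-0.9, -0.6, 0.6]
opening: 0.0261
```

Request:
{"method": "apply_moves", "body": {"plan": [[0, 0, 0.1, 0, 0, 0, 0.7], [0, 0, 0, 0, 0, 0, 0.7]]}}

```text
t: 9.22
ee_pos: [0.4578, 0.081, 0.0367]
tcp_rot: [0.12, 0.993, -0.0, -0.0]
contact_force: [0.7, 0.1, 0.0]
opening: 0.0262
```

```bash
python3 - <<'E'
from h import *
s=show(); im=vision.snapshot('wrist'); cv2.imwrite('pics/w4.png',im)
s1=dict(ee_pos=[.4579,.0766,.18],tcp_rot=s['tcp_rot'])
a=cv2.imread('pics/w1.png')
A=a[140:240,270:380]; B=im[100:270,240:410]
g=lambda x:cv2.convertScaleAbs(x,alpha=1.6,beta=20)
cv2.imwrite('pics/c4.png',np.hstack([cv2.resize(g(A),(385,350),interpolation=2),cv2.resize(g(B),(350,350),interpolation=2)]))
c=vision.calibration('wrist'); print(200/np.tan(np.radians(c['fov_y'])/2))
E
```

```text
9.22 [0.4578 0.081  0.0367] yaw 2.9019 z [-2.e-04 -1.e-04 -1.e+00] F [0.71 0.05 0.05] [ 0.084 -0.185  0.039] op 0.0262 q [ 0.526  0.132 -0.791  2.051  0.111  1.     1.011]
309.70691628693146
```

View pics/c4.png

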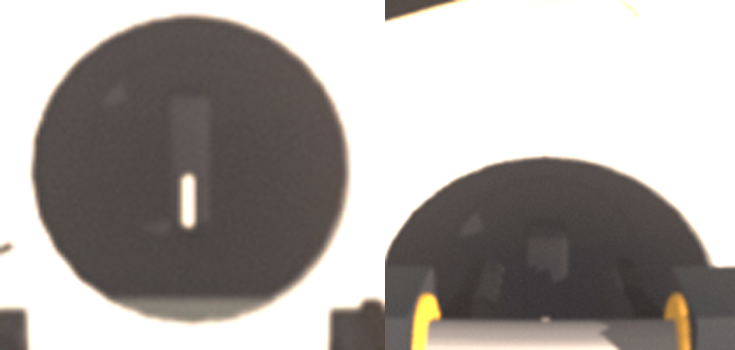

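```bash
python3 - <<'E'
from h import *
s=env.read_state(); s1=dict(ee_pos=[.4579,.0766,.18],tcp_rot=R.from_matrix(np.c_[[np.cos(2.8953),np.sin(2.8953),0],[np.sin(2.8953),-np.cos(2.8953),0],[0,0,-1]]).as_quat())
ux=np.array([np.cos(Y),np.sin(Y),0])
n=(270+190/3.5,140+95/3.5); f=(270+189/3.5,140+229/3.5); n2=(240+163/2.06,100+235/2.06)
C3=np.array([.4578,.0812,0])
for z in np.arange(.045,.086,.005):
    print(round(z,3),*[((onz('wrist',p,z,q)-C3)@ux*1000).round(1) for p,q in ((n,s1),(f,s1),(n2,s))])
E
```

```text
0.045 -13.3 29.3 -9.8
0.05 -14.2 27.8 -11.5
0.055 -15.1 26.3 -13.2
0.06 -15.9 24.7 -14.8
0.065 -16.8 23.2 -16.5
0.07 -17.7 21.7 -18.2
0.075 -18.5 20.2 -19.9
0.08 -19.4 18.7 -21.5
0.085 -20.3 17.1 -23.2
```

```bash
python3 - <<'E'
from h import *
g=lambda x:cv2.convertScaleAbs(x,alpha=2,beta=25)
a=cv2.imread('pics/w1.png')[190:300,220:420]; b=cv2.imread('pics/wrist0.png')[190:300,220:420]; c=cv2.imread('pics/w4.png')[190:300,220:420]
cv2.imwrite('pics/c5.png',np.vstack([cv2.resize(g(x),(360,198),interpolation=2) for x in (b,a,c)]))
E
```

```text
(no output)
```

View pics/c5.png

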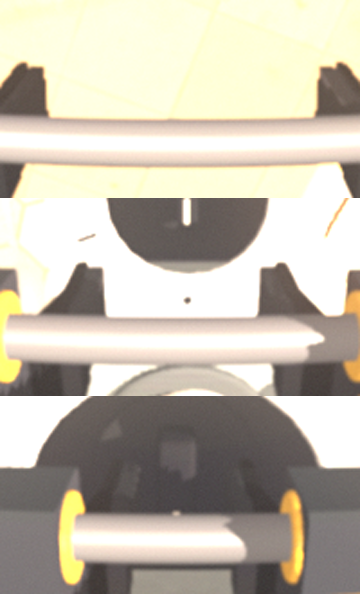

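The crop shows the fingertips ending around row 226. By range and row they sit about 20 mm behind the reported TCP, so the lack of contact so far makes sense. From the bar top, the skirt should be close now, so I continue by feel in 1 mm steps.

Request:
{"method": "apply_moves", "body": {"plan": [[0, 0, 0.1, 0, 0, 0, 0.7], [0, 0, 0, 0, 0, 0, 0.7]]}}

```text
t: 9.43
ee_pos: [0.4579, 0.081, 0.0357]
tcp_rot: [0.12, 0.993, -0.0, -0.0]
contact_force: [-0.8, 0.1, 0.1]
opening: 0.0261
```

Request:
{"method": "apply_moves", "body": {"plan": [[0, 0, 0.1, 0, 0, 0, 0.7], [0, 0, 0, 0, 0, 0, 0.7]]}}

```text
t: 9.6
ee_pos: [0.4578, 0.081, 0.0347]
tcp_rot: [0.12, 0.993, -0.0, -0.0]
contact_force: [-0.3, 0.5, -0.6]
opening: 0.0258
```

Request:
{"method": "apply_moves", "body": {"plan": [[0, 0, 0.1, 0, 0, 0, 0.7], [0, 0, 0.1, 0, 0, 0, 0.7], [0, 0, 0, 0, 0, 0, 0.7]]}}

```text
t: 9.85
ee_pos: [0.4577, 0.081, 0.0326]
tcp_rot: [0.12, 0.993, -0.0, -0.0]
contact_force: [-0.9, 0.8, 0.3]
opening: 0.0262
```

Request:
{"method": "apply_moves", "body": {"plan": [[0, 0, 0.1, 0, 0, 0, 0.7], [0, 0, 0.1, 0, 0, 0, 0.7], [0, 0, 0, 0, 0, 0, 0.7]]}}

```text
t: 10.1
ee_pos: [0.4578, 0.081, 0.0306]
tcp_rot: [0.12, 0.993, -0.0, -0.0]
contact_force: [-0.4, -0.8, 0.3]
opening: 0.0263
```

```bash
python3 - <<'E'
from h import *
s=show(); im=vision.snapshot('side'); a=im[130:250,195:315]
w=vision.snapshot('wrist'); cv2.imwrite('pics/w6.png',w); b=w[190:300,220:420]
g=lambda x:cv2.convertScaleAbs(x,alpha=1.7,beta=30)
cv2.imwrite('pics/c6.png',np.hstack([cv2.resize(g(a),(400,400),interpolation=2),cv2.resize(cv2.convertScaleAbs(b,alpha=3,beta=10),(400,400),interpolation=2)]))
for z in (.03,.05,.055,.088):
    for dy in (-.02,.02):
        c=vision.calibration('side'); p=np.array([.4578+.239*dy,.081+.97*dy,z]); q=cv2.Rodrigues(np.array(c['rvec'],float))[0]@p+np.ravel(c['tvec']); f=200/np.tan(np.radians(c['fov_y'])/2); print(z,dy,(q[:2]/q[2]*f+[c['cx'],c['cy']]).round(1))
E
```

```text
10.1 [0.4578 0.081  0.0306] yaw 2.9018 z [-3.e-04 -1.e-04 -1.e+00] F [-0.39 -0.77  0.27] [ 0.074 -0.078 -0.022] op 0.0263 q [ 0.523  0.142 -0.789  2.057  0.121  0.988  1.003]
0.03 -0.02 [255.  227.4]
0.03 0.02 [260.4 217.6]
0.05 -0.02 [254.2 219.7]
0.05 0.02 [259.7 210.1]
0.055 -0.02 [254.  217.8]
0.055 0.02 [259.5 208.2]
0.088 -0.02 [252.7 204.7]
0.088 0.02 [258.3 195.4]
```

View pics/c6.png

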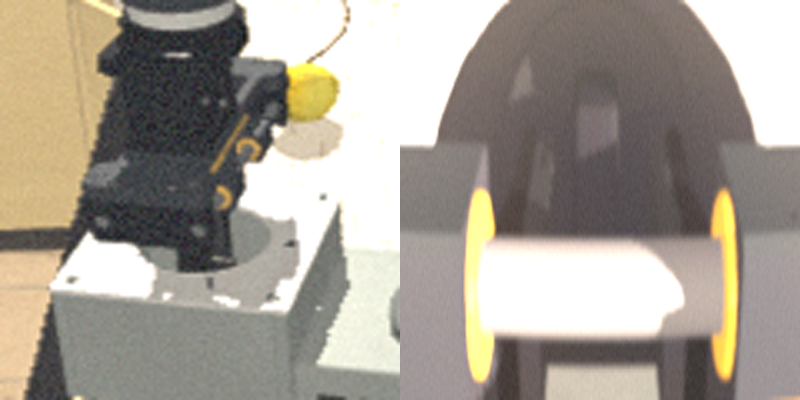

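The side view shows the gripper body well above the guard (its lower edge is about 50 mm clear) and a finger going down inside the opening. I keep feeling downward.

Request:
{"method": "apply_moves", "body": {"plan": [[0, 0, 0.1, 0, 0, 0, 0.7], [0, 0, 0.1, 0, 0, 0, 0.7], [0, 0, 0, 0, 0, 0, 0.7]]}}

```text
t: 10.45
ee_pos: [0.4578, 0.081, 0.0286]
tcp_rot: [0.12, 0.993, -0.0, -0.0]
contact_force: [-0.1, 0.1, -0.3]
opening: 0.0259
```

Request:
{"method": "apply_moves", "body": {"plan": [[0, 0, 0.1, 0, 0, 0, 0.7], [0, 0, 0.1, 0, 0, 0, 0.7], [0, 0, 0, 0, 0, 0, 0.7]]}}

```text
t: 10.7
ee_pos: [0.4578, 0.081, 0.0266]
tcp_rot: [0.12, 0.993, -0.0, -0.0]
contact_force: [-0.1, 1.1, -0.2]
opening: 0.0258
```

Request:
{"method": "apply_moves", "body": {"plan": [[0, 0, 0.1, 0, 0, 0, 0.7], [0, 0, 0.1, 0, 0, 0, 0.7], [0, 0, 0, 0, 0, 0, 0.7]]}}

```text
t: 10.95
ee_pos: [0.4578, 0.081, 0.0246]
tcp_rot: [0.12, 0.993, -0.0, -0.0]
contact_force: [-0.3, 0.3, -0.2]
opening: 0.0264
```

Request:
{"method": "apply_moves", "body": {"plan": [[0, 0, 0.1, 0, 0, 0, 0.7], [0, 0, 0.1, 0, 0, 0, 0.7], [0, 0, 0, 0, 0, 0, 0.7]]}}

```text
t: 11.2
ee_pos: [0.4578, 0.081, 0.0226]
tcp_rot: [0.12, 0.993, -0.0, -0.0]
contact_force: [-0.6, -0.6, 0.2]
opening: 0.0257
```

```bash
python3 - <<'E'
from h import *
s=show(); w=vision.snapshot('wrist'); cv2.imwrite('pics/w7.png',w)
def at(z): q=dict(s); q['ee_pos']=[.4578,.081,z]; return q
ux=np.array([np.cos(Y),np.sin(Y),0]); C3=np.array([.4578,.0812,0])
c=lambda im:[cv2.resize(cv2.convertScaleAbs(cv2.imread(f'pics/{im}.png')[190:270,280:360],alpha=3,beta=10),(260,260),interpolation=2)]
cv2.imwrite('pics/c7.png',np.hstack(c('w4')+c('w6')+c('w7')))
for r in range(208,226,2): print(r,[[round(((onz('wrist',(319,r),z,at(t))-C3)@ux*1000),1) for z in (.06,.07,.08)] for t in (.0367,.0306,.0226)])
E
```

```text
11.2 [0.4578 0.081  0.0226] yaw 2.9018 z [-3.e-04 -1.e-04 -1.e+00] F [-0.56 -0.58  0.23] [ 0.086 -0.142  0.005] op 0.0257 q [ 0.517  0.156 -0.787  2.064  0.134  0.972  0.992]
208 [[np.float64(-18.5), np.float64(-21.6), np.float64(-24.8)], [np.float64(-20.4), np.float64(-23.5), np.float64(-26.7)], [np.float64(-22.9), np.float64(-26.0), np.float64(-29.2)]]
210 [[np.float64(-17.3), np.float64(-20.5), np.float64(-23.7)], [np.float64(-19.3), np.float64(-22.5), np.float64(-25.7)], [np.float64(-21.8), np.float64(-25.0), np.float64(-28.2)]]
212 [[np.float64(-16.1), np.float64(-19.4), np.float64(-22.7)], [np.float64(-18.1), np.float64(-21.4), np.float64(-24.6)], [np.float64(-20.7), np.float64(-24.0), np.float64(-27.3)]]
214 [[np.float64(-14.9), np.float64(-18.2), np.float64(-21.6)], [np.float64(-16.9), np.float64(-20.3), np.float64(-23.6)], [np.float64(-19.6), np.float64(-23.0), np.float64(-26.3)]]
216 [[np.float64(-13.7), np.float64(-17.1), np.float64(-20.5)], [np.float64(-15.8), np.float64(-19.2), np.float64(-22.6)], [np.float64(-18.5), np.float64(-21.9), np.float64(-25.3)]]
218 [[np.float64(-12.5), np.float64(-16.0), np.float64(-19.5)], [np.float64(-14.6), np.float64(-18.1), np.float64(-21.6)], [np.float64(-17.4), np.float64(-20.9), np.float64(-24.4)]]
220 [[np.float64(-11.3), np.float64(-14.8), np.float64(-18.4)], [np.float64(-13.4), np.float64(-17.0), np.float64(-20.6)], [np.float64(-16.3), np.float64(-19.8), np.float64(-23.4)]]
222 [[np.float64(-10.0), np.float64(-13.7), np.float64(-17.3)], [np.float64(-12.3), np.float64(-15.9), np.float64(-19.5)], [np.float64(-15.2), np.float64(-18.8), np.float64(-22.4)]]
224 [[np.float64(-8.8), np.float64(-12.5), np.float64(-16.2)], [np.float64(-11.1), np.float64(-14.8), np.float64(-18.5)], [np.float64(-14.0), np.float64(-17.7), np.float64(-21.5)]]
```

View pics/c7.png

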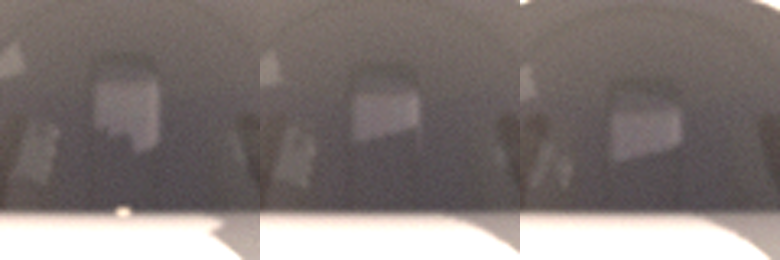

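The knob hasn't moved: across the three frames its bar top stays at z≈0.073 (skirt ≈0.053). The fingertips are still above it, so I go on down.

Request:
{"method": "apply_moves", "body": {"plan": [[0, 0, 0.1, 0, 0, 0, 0.7], [0, 0, 0.1, 0, 0, 0, 0.7], [0, 0, 0, 0, 0, 0, 0.7]]}}

```text
t: 11.5
ee_pos: [0.4581, 0.081, 0.021]
tcp_rot: [0.12, 0.993, -0.0, 0.0]
contact_force: [-1.2, -1.2, 3.5]
opening: 0.0261
```

Contact: 3.5 N upward at TCP z≈0.021. Now I close onto the grip bar.

Request:
{"method": "apply_moves", "body": {"plan": [[0, 0, 0, 0, 0, 0, 0.8], [0, 0, 0, 0, 0, 0, 0.85], [0, 0, 0, 0, 0, 0, 0.85], [0, 0, 0, 0, 0, 0, 0.85]]}}

```text
t: 11.83
ee_pos: [0.4582, 0.0804, 0.021]
tcp_rot: [0.12, 0.993, -0.0, 0.0]
contact_force: [-0.4, -3.0, 2.9]
opening: 0.0145
```

Request:
{"method": "apply_moves", "body": {"plan": [[0, -0.08, 0, 0, 0, 0, 0.85], [0, 0, 0, 0, 0, 0, 0.85], [0, 0, 0, 0, 0, 0, 0.85]]}}

```text
t: 12.08
ee_pos: [0.4581, 0.0799, 0.021]
tcp_rot: [0.12, 0.993, -0.0, 0.0]
contact_force: [0.3, -2.0, 3.7]
opening: 0.0131
```

Request:
{"method": "apply_moves", "body": {"plan": [[0, -0.04, 0.1, 0, 0, 0, 0.85], [0, 0, 0.1, 0, 0, 0, 0.85], [0, 0, 0.1, 0, 0, 0, 0.85], [0, 0, 0, 0, 0, 0, 0.85], [0, 0, 0, 0, 0, 0, 0.85]]}}

```text
t: 12.5
ee_pos: [0.4581, 0.0799, 0.0181]
tcp_rot: [0.12, 0.993, -0.0, 0.0]
contact_force: [0.4, -1.4, 5.6]
opening: 0.0133
```

Request:
{"method": "apply_moves", "body": {"plan": [[0, 0, 0.1, 0, 0, 0, 0.85], [0, 0, 0.1, 0, 0, 0, 0.85], [0, 0, 0.08, 0, 0, 0, 0.85], [0, 0, 0, 0, 0, 0, 0.85], [0, 0, 0, 0, 0, 0, 0.85]]}}

```text
t: 12.92
ee_pos: [0.4581, 0.0798, 0.0155]
tcp_rot: [0.12, 0.993, -0.0, 0.0]
contact_force: [-0.6, -2.6, 8.7]
opening: 0.0136
```

```bash
python3 - <<'E'
from h import *
for i in range(1): show()
E
```

```text
12.92 [0.4581 0.0798 0.0155] yaw 2.9018 z [ 6.e-04 -4.e-04 -1.e+00] F [-0.57 -2.58  8.65] [-0.246 -0.06   0.01 ] op 0.0136 q [ 0.514  0.168 -0.784  2.07   0.146  0.957  0.984]
```

Request:
{"method": "apply_moves", "body": {"plan": [[0, 0, 0, 0, 0, 0.05, 0.85], [0, 0, 0, 0, 0, 0.05, 0.85], [0, 0, 0, 0, 0, 0.05, 0.85], [0, 0, 0, 0, 0, 0.05, 0.85], [0, 0, 0, 0, 0, 0, 0.85]]}}

```text
t: 13.33
ee_pos: [0.4582, 0.0798, 0.0156]
tcp_rot: [0.219, 0.976, -0.0, 0.0]
contact_force: [-1.0, -2.6, 8.6]
opening: 0.0131
```

```bash
python3 - <<'E'
from h import *
show()
E
```

```text
13.33 [0.4582 0.0798 0.0156] yaw 2.6997 z [ 9.e-04 -4.e-04 -1.e+00] F [-1.02 -2.57  8.64] [-0.306 -0.062 -0.086] op 0.0131 q [ 0.493  0.164 -0.761  2.07   0.139  0.956  0.787]
```

Request:
{"method": "apply_moves", "body": {"plan": [[0, 0, 0, 0, 0, 0.06, 0.85], [0, 0, 0, 0, 0, 0.06, 0.85], [0, 0, 0, 0, 0, 0.06, 0.85], [0, 0, 0, 0, 0, 0.06, 0.85], [0, 0, 0, 0, 0, 0.06, 0.85], [0, 0, 0, 0, 0, 0.06, 0.85], [0, 0, 0, 0, 0, 0, 0.85]]}}

```text
t: 13.92
ee_pos: [0.4584, 0.0797, 0.0157]
tcp_rot: [0.391, 0.921, -0.0, 0.001]
contact_force: [-0.0, -2.7, 8.5]
opening: 0.0131
```

```bash
python3 - <<'E'
from h import *
show()
E
```

```text
13.92 [0.4584 0.0797 0.0157] yaw 2.3392 z [ 1.2e-03 -5.0e-04 -1.0e+00] F [-0.02 -2.73  8.51] [-0.386 -0.13   0.006] op 0.0131 q [ 0.457  0.158 -0.722  2.071  0.129  0.954  0.435]
```

Turned 0.56 so far, force steady. About 0.64 plus slack remains.

Request:
{"method": "apply_moves", "body": {"plan": [[0, 0, 0, 0, 0, 0.06, 0.85], [0, 0, 0, 0, 0, 0.06, 0.85], [0, 0, 0, 0, 0, 0.06, 0.85], [0, 0, 0, 0, 0, 0.06, 0.85], [0, 0, 0, 0, 0, 0.06, 0.85], [0, 0, 0, 0, 0, 0.06, 0.85], [0, 0, 0, 0, 0, 0.06, 0.85], [0, 0, 0, 0, 0, 0.06, 0.85]]}}

```text
t: 14.58
ee_pos: [0.4586, 0.0795, 0.0157]
tcp_rot: [0.598, 0.801, 0.0, 0.001]
contact_force: [0.0, -2.8, 8.5]
opening: 0.0133
```

Request:
{"method": "apply_moves", "body": {"plan": [[0, 0, 0, 0, 0, 0.05, 0.85], [0, 0, 0, 0, 0, 0.05, 0.85], [0, 0, 0, 0, 0, 0.04, 0.85], [0, 0, 0, 0, 0, 0, 0.85], [0, 0, 0, 0, 0, 0, 0.85]]}}

```text
t: 15.0
ee_pos: [0.4586, 0.0794, 0.0157]
tcp_rot: [0.652, 0.758, 0.0, 0.001]
contact_force: [-0.2, -2.3, 8.6]
opening: 0.0133
```

```bash
python3 - <<'E'
from h import *
show()
E
```

```text
15.0 [0.4586 0.0794 0.0157] yaw 1.7215 z [ 1.5e-03 -8.0e-04 -1.0e+00] F [-0.24 -2.27  8.6 ] [-0.556 -0.161 -0.002] op 0.0133 q [ 0.399  0.149 -0.66   2.073  0.114  0.952 -0.171]
```

Request:
{"method": "apply_moves", "body": {"plan": [[0, 0, 0, 0, 0, 0.03, 0.85], [0, 0, 0, 0, 0, 0.03, 0.85], [0, 0, 0, 0, 0, 0, 0.85]]}}

```text
t: 15.25
ee_pos: [0.4586, 0.0794, 0.0157]
tcp_rot: [0.675, 0.738, 0.0, 0.001]
contact_force: [1.2, -3.3, 8.1]
opening: 0.013
```

```bash
python3 - <<'E'
from h import *
show()
E
```

```text
15.25 [0.4586 0.0794 0.0157] yaw 1.6604 z [ 1.5e-03 -8.0e-04 -1.0e+00] F [ 1.18 -3.27  8.11] [-0.608 -0.169  0.052] op 0.013 q [ 0.394  0.149 -0.654  2.073  0.112  0.952 -0.231]
```

Request:
{"method": "apply_moves", "body": {"plan": [[0, 0, 0, 0, 0, 0.03, 0.85], [0, 0, 0, 0, 0, 0, 0.85]]}}

```text
t: 15.42
ee_pos: [0.4584, 0.0793, 0.0156]
tcp_rot: [0.686, 0.728, 0.0, 0.001]
contact_force: [-0.3, -2.5, 8.4]
opening: 0.0127
```

```bash
python3 - <<'E'
from h import *
show()
E
```

```text
15.42 [0.4584 0.0793 0.0156] yaw 1.6306 z [ 0.0012 -0.001  -1.    ] F [-0.28 -2.5   8.36] [-0.595 -0.07   0.078] op 0.0127 q [ 0.391  0.148 -0.652  2.073  0.112  0.952 -0.26 ]
```

Request:
{"method": "apply_moves", "body": {"plan": [[0, 0, 0, 0, 0, 0.03, 0.85], [0, 0, 0, 0, 0, 0, 0.85], [0, 0, 0, 0, 0, 0, 0.85]]}}

```text
t: 15.67
ee_pos: [0.4582, 0.0792, 0.0156]
tcp_rot: [0.696, 0.718, -0.0, 0.001]
contact_force: [0.7, -3.1, 8.6]
opening: 0.0132
```

```bash
python3 - <<'E'
from h import *
show()
E
```

```text
15.67 [0.4582 0.0792 0.0156] yaw 1.6016 z [ 7.0e-04 -1.3e-03 -1.0e+00] F [ 0.7  -3.07  8.55] [-0.644 -0.023  0.012] op 0.0132 q [ 0.389  0.148 -0.649  2.073  0.111  0.953 -0.288]
```

Request:
{"method": "apply_moves", "body": {"plan": [[0, 0, -0.1, 0, 0, 0, 0.85], [0, 0, -0.1, 0, 0, 0, 0.85], [0, 0, -0.1, 0, 0, 0, 0.85], [0, 0, 0, 0, 0, 0, 0.85]]}}

```text
t: 16.0
ee_pos: [0.4582, 0.0792, 0.0184]
tcp_rot: [0.696, 0.718, -0.0, 0.001]
contact_force: [1.2, -2.9, 6.5]
opening: 0.013
```

Request:
{"method": "apply_moves", "body": {"plan": [[0, 0, -0.1, 0, 0, 0, 0.85], [0, 0, -0.1, 0, 0, 0, 0.85], [0, 0, 0, 0, 0, 0, 0.85]]}}

```text
t: 16.25
ee_pos: [0.4581, 0.0792, 0.0202]
tcp_rot: [0.696, 0.718, -0.0, 0.001]
contact_force: [2.8, -3.2, 4.7]
opening: 0.013
```

Still 4.7 N at only about 1 mm of press, which is above the 4 mm ledge, so the knob is popping up at ON. I'll release and withdraw.

Request:
{"method": "apply_moves", "body": {"plan": [[0, 0, -0.1, 0, 0, 0, 0.85], [0, 0, -0.1, 0, 0, 0, 0.8], [0, 0, 0, 0, 0, 0, 0.7], [0, 0, 0, 0, 0, 0, 0.7], [0, 0, 0, 0, 0, 0, 0.7]]}}

```text
t: 16.67
ee_pos: [0.456, 0.0805, 0.0214]
tcp_rot: [0.696, 0.718, -0.001, -0.001]
contact_force: [-2.6, -0.2, 3.3]
opening: 0.0246
```

Request:
{"method": "apply_moves", "body": {"plan": [[0, 0, -0.3, 0, 0, 0, 0.7], [0, 0, -1.0, 0, 0, 0, 0.7], [0, 0, -2.0, 0, 0, 0, 0.7], [0, 0, -2.0, 0, 0, 0, 0.7], [0, 0, -2.0, 0, 0, 0, 0.7], [0, 0, -2.0, 0, 0, 0, 0.7], [0, 0, -2.0, 0, 0, 0, 0.7], [0, 0, -2.0, 0, 0, 0, 0.7]]}}

```text
t: 17.33
ee_pos: [0.4579, 0.0802, 0.1568]
tcp_rot: [0.696, 0.718, 0.001, 0.0]
contact_force: [-0.4, -0.4, 0.0]
opening: 0.0258
```

```bash
python3 - <<'E'
from h import *
show(); w=vision.snapshot('wrist'); cv2.imwrite('pics/w9.png',w); t=vision.snapshot('top'); cv2.imwrite('pics/t9.png',t)
cv2.imwrite('pics/c9.png',np.hstack([cv2.resize(w[90:290,200:440],(480,400),interpolation=2),cv2.resize(t[170:300,240:380],(320,297),interpolation=2) if 0 else cv2.resize(t[160:320,240:368],(320,400),interpolation=2)]))
E
```

```text
17.33 [0.4579 0.0802 0.1568] yaw 1.6023 z [ 1.5e-03  2.0e-04 -1.0e+00] F [-0.39 -0.41  0.  ] [ 0.012 -0.101  0.005] op 0.0258 q [ 0.432 -0.036 -0.643  1.921 -0.023  1.248 -0.171]
```

View pics/c9.png

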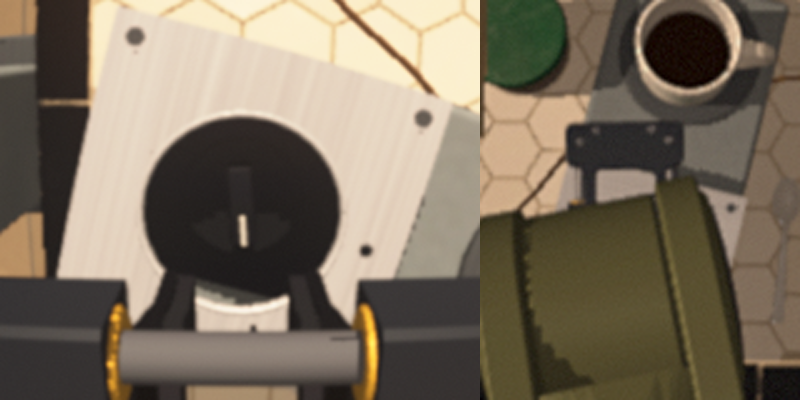

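Wrist view: the white line (242,230) now points to the ON bar mark (253,328). Mug and jar look unmoved. A numeric check next.

```bash
python3 - <<'E'
from h import *
s=show(); w=cv2.imread('pics/w9.png'); g=cv2.cvtColor(w,6); x0,y0=200+225//2,90+205//2
t=g[y0:y0+25,x0:x0+22]>130; ys,xs=np.nonzero(t); P=np.array([onz('wrist',(x+x0,y+y0),.074,s)[:2] for x,y in zip(xs,ys)])
v=np.linalg.svd(P-P.mean(0))[2][0]; v*=np.sign((P.mean(0)-C)@v); print(len(P),np.ptp(P@v),'turn',Y-np.arctan2(v[1],v[0]))
vision.snapshot('top')
for n,z in [('mug_2_mid',.102),('teaspoon_1_mid',.005),('jar_green_lid_mid',.05)]:
    for m in mark_of(n,'top')[:1]: print(n,round(m['conf'],2),np.round(onz('top',m['xy'],z),4))
E
```

```text
17.43 [0.4605 0.0806 0.159 ] yaw 1.602 z [ 7.6e-03  2.0e-04 -1.0e+00] F [0.3  1.04 0.38] [-0.036 -0.111 -0.048] op 0.026 q [ 0.432 -0.038 -0.643  1.918 -0.022  1.247 -0.172]
45 0.013666588826613951 turn 1.2770758736380663
mug_2_mid 0.65 [0.6306 0.0278 0.102 ]
teaspoon_1_mid 0.79 [ 0.4685 -0.0431  0.005 ]
jar_green_lid_mid 0.65 [0.647  0.1853 0.05  ]
```

Request:
{"method": "apply_moves", "body": {"plan": [[0, 0, -1.0, 0, 0, 0, 0.7], [0, 0, -1.0, 0, 0, 0, 0.7], [0, 0, 0, 0, 0, 0, 0.7], [0, 0, 0, 0, 0, 0, 0.7], [0, 0, 0, 0, 0, 0, 0.7]]}}

```text
t: 18.05
ee_pos: [0.4577, 0.0799, 0.175]
tcp_rot: [0.696, 0.718, -0.0, 0.0]
contact_force: [0.6, 0.4, -2.0]
opening: 0.0263
```

```bash
python3 - <<'E'
from h import *
show(); a=cv2.imread('pics/top0.png').astype(int); b=cv2.imread('pics/t9.png').astype(int)
d=np.abs(a-b).mean(2); print('spoon',d[225:265,356:370].mean(),'mug',d[145:210,295:360].mean(),'jar',d[148:195,243:275].mean(),'ref floor',d[150:200,400:420].mean())
print(workorder.hand_in())
E
```

```text
18.05 [0.4577 0.0799 0.175 ] yaw 1.6018 z [ 1.e-04 -1.e-04 -1.e+00] F [ 0.57  0.44 -1.96] [-0.076 -0.075  0.011] op 0.0263 q [ 0.435 -0.05  -0.638  1.895 -0.031  1.287 -0.163]
spoon 4.735714285714286 mug 4.936252465483234 jar 3.7382535460992914 ref floor 5.783333333333333
the job is handed in; nothing more can be done
None
```

The warming plate should now be on. I pushed the knob down through the guard opening, turned it clockwise to the ON bar, let it pop up and withdrew. I handed the job in at about t = 18 s; it gives no verdict.

- **Push:** contact came at about 3.5 N. I pressed about 5.7 mm, where the force was 8.7 N, short of the 8 mm ramming limit. It stayed at about 8.1–8.7 N through the turn.
- **Turn:** the tool turned 1.30 rad, including slack between the fingers and the bar. The last wrist picture puts the white line at about 1.28 rad, pointing at the ON bar. The stop is at 1.24 rad, so that reading is slightly high.
- **Pop-up:** I judged this from force alone. At 3.3 N the fingers were back at the height where they first touched the knob, about 0.021 m.
- **Guard:** I felt no load on it at any point.
- **Mug, spoon and jar:** the top pictures before and after differ there by no more than bare worktop does. The network's marks moved 7–12 mm, most for the spoon. I put that down to its own error and shadows, but it is a disagreement.
- **Fingertips:** contact came far lower by the reported TCP height than expected. The fingertips sit about 20–30 mm behind the reported TCP, so I relied on touch and pictures rather than that height.
- **Last reading:** just before hand-in the force read −2.0 N vertically with the arm clear above the guard. I took that as settling from the last move.

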